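# Stack a specimen tote over a sample jar

## Task

Stand the small sample jar upright in the open tote on the bench. Then take the tote with the carrying post off the sloping drainer, turn it half a turn so that it stacks on the four rib ledges of the tote on the bench instead of nesting down onto the jar, and set it down gently, level, and let go. Leave the other labware where it is.

Things in the scene. Friction and masses are not known exactly. Their poses are not given: they have to be found in the camera images.
- lower_tote: Tote on the bench, without post: white plastic stack-nest tote, loose, 0.4 kg. Origin: centre of its flat underside; x along its length, z up. Outside 160 x 100 mm at the base, 196 x 131 mm over the rim, 80 mm tall, walls slope outwards, walls and floor 4 mm. Each long wall is pressed inwards as an upright rib at x = +55 and x = -25 mm. Inside 152 x 92 mm at the floor, 64 mm between ribs.
- seat (a point): Bench tote, middle of its mouth, level with its four rib ledges: 70 mm above its underside. Ledges at x = +55 and -25 mm, 16 mm wide, from |y| = 40 to 55 mm; the walls here are at |x| = 84, |y| = 54 mm. A tote whose x points the other way lands on them, underside at this point, 4 mm play each side; turned the same way its grooves clear the ribs and it drops to nest with its underside 42 mm up.
- upper_tote: Tote with carrying post, loose, about 0.3 kg; body of the same shape and axes as the bench tote (outside each rib a 22 mm wide groove, also notched in the underside). Starts mouth up on the drainer, tilted 30 degrees, low (-x) end at the lip, turned as the bench tote within 50 degrees. Central post: grip block 22 mm (x) by 44 mm (y), 75 to 113 mm above the underside, standing 33 mm over the rim.
- grip (a point): Point on the carrying post's axis, in the middle of the grip block, 98 mm above the underside of the tote that has the post; its axes are that tote's (z along the post).
- upper_end (a point): Point of the tote with the post, on its centre plane at x = +55 mm, 70 mm above its underside: marks the end where the ribs stand closer to the end wall.
- jar: Sample jar: squat clear round jar with a white lid, 44 mm diameter, 46 mm tall, 80 g, standing loose on the bench. Origin: centre of the underside. Standing in a tote its top is 50 mm above the tote's underside.
- rack: The drainer, fixed to the bench: steel board 150 mm wide and 200 mm long, sloping 30 degrees, rising along its own x (away from the robot), lip 14 mm high at the low edge. Origin: on the bench below the board's middle, where the board's top is 85 mm high.
- beaker: Bystander: glass beaker, 60 mm diameter, 85 mm tall. Origin: centre of the underside.
- flask: Bystander: conical glass flask, 74 mm diameter at the foot, 115 mm tall. Origin: centre of the underside.
- reagent: Bystander: amber bottle, 64 mm diameter, 130 mm tall. Origin: centre of the underside.
- powder_jar: Bystander: white jar, 72 mm diameter, 100 mm tall. Origin: centre of the underside.
- petri: Bystander: stack of clear dishes, 90 mm diameter, 32 mm tall. Origin: centre of the underside.
- slide_box: Bystander: black slide box 170 x 90 x 35 mm. Origin: centre of the underside.

How it is judged:
On the way:
1. the sample jar stands upright on the floor of the tote on the bench, let go (x of jar in the frame of lower_tote between -0.06 and 0.06 m and y of jar in the frame of lower_tote between -0.036 and 0.036 m and z of jar in the frame of lower_tote between 0 and 0.012 m and angle between jar's own z axis and vertical below 0.12 rad and contact force between jar and the fingers below 0.2 N), for 0.2 s.
At the end, for the whole second after the job is handed in: Jar upright (within 7 deg) on the bench tote's floor; post tote end for end to it, level on its four ledges, underside 67 to 73 mm above the bench tote's underside, centred within 7 mm each way; bench tote flat on the bench; all at rest (x of jar in the frame of lower_tote between -0.06 and 0.06 m and y of jar in the frame of lower_tote between -0.036 and 0.036 m and z of jar in the frame of lower_tote between 0 and 0.012 m and angle between jar's own z axis and vertical below 0.12 rad and x of upper_tote in the frame of lower_tote between -0.007 and 0.007 m and y of upper_tote in the frame of lower_tote between -0.007 and 0.007 m and z of upper_tote in the frame of lower_tote between 0.067 and 0.073 m and x of upper_end in the frame of lower_tote below -0.045 m and angle between the z axis of upper_tote and the z axis of lower_tote, either way round below 0.04 rad and angle between upper_tote's own z axis and vertical below 0.06 rad and angle between lower_tote's own z axis and vertical below 0.05 rad and height (world z) of lower_tote below 0.006 m and linear speed of each of upper_tote, lower_tote below 0.02 m/s and linear speed of jar below 0.03 m/s); the robot touches nothing.
It fails at once if another piece of labware (beaker, flask, bottle, white jar, dishes, slide box) is pushed more than 30 mm or knocked over (distance of any of beaker, flask, reagent, powder_jar, petri, slide_box from where it was at the start of the episode above 0.03 m or angle between any of beaker, flask, reagent, powder_jar, petri, slide_box's own z axis and vertical above 0.5 rad).
It fails at once if the tote is slammed or pressed hard onto the bench tote (over 60 N) (contact force between upper_tote and lower_tote above 60 N).
It fails at once if the tote with the post is dropped: out of the fingers it falls faster than 0.5 m/s (over about 13 mm) (contact force between upper_tote and the fingers below 0.05 N and linear speed of upper_tote above 0.5 m/s).
It also fails if it takes over 64 s, if anything falls off the work surface, if the arm or the gripper's body presses on something with over 40 N, if the wrist force passes 120 N, or if a joint passes its speed limit or range.

## Robot

A 7-joint arm with a two-finger parallel gripper is mounted at the origin on the work surface. World frame = base frame: x ahead of the robot, y to its left, z up, the work surface at z = 0. Lengths are in m, angles in rad, forces in N, time in s.
With the tool pointing down it reaches from about 0.4 to 0.85 m from the base axis. Payload 6.9 kg.
Tool frame: the origin (TCP) lies midway between the tips of the shut fingers; the grasp point (between the pads) lies behind it (ctrl.pinch_z is the z of the grasp point in the tool frame, in m); z points along the fingers, y is the line along which they close (so a half turn about z gives the same grasp; the last joint's range is limited). The gripper opens to 85 mm and grips with 20 to 120 N. Pads are 22 mm wide; open, the fingers measure 114 mm over their backs; the gripper's body (76 mm by 85 mm) begins 54 mm behind the grasp point. The pads swing forward as they close: fully open they stand 13 mm farther back than shut.
Start: joints at [1.335, 0.507, -0.238, 1.5, 0.126, 1.149, -0.155], TCP at [0.209, -0.589, 0.231] pointing down, gripper open.
Joint ranges: [-3.08, 3.08], [-0.24, 2.05], [-1.43, 1.35], [0, 2.5], [-1.52, 4.66], [0.17, 1.96], [-2.89, 2.89]. Speed limits (rad/s): [2.39, 2.39, 3.14, 3.14, 3.14, 3.14, 3.14].

## Interface

Orientations are given as a unit quaternion [w, x, y, z].
In Python, from station import ctrl, get_state, vision, ticket, models gives the robot as it stands. Calls block until the motion is done:
- ctrl.movep(position, orientation): joint-space move of the TCP to a pose.
- ctrl.movel(position, frame=None, max_speed=0.15): straight line of the TCP; frame=None keeps the orientation; max_speed is the mean speed in m/s.
- ctrl.set_joints(angles): joint-space move.
- ctrl.ungrasp() and ctrl.close_gripper(force=None): open the fingers fully, or close them until they stop; force is the grip in N (None keeps the last).
- ctrl.pause(seconds).
- ctrl.ik(position, orientation): joint angles nearest the present ones, or None.
- get_state(): the state.
- vision.grab_frame(name): name is "scene" or "top" or "wrist"; returns (picture, depth): 384x512x3 uint8, blue, green, red; 384x512 float32, m along the optical axis (not along the pixel's ray), 0 where there is no reading.
- vision.camera_info(name): a dict with "mtx" (3x3 intrinsics, pixels), "dist_coeffs" ([k1, k2, p1, p2, k3] as OpenCV has them; the pictures are not rectified), "R" (3x3) and "t" (3): a world point X has camera coordinates R X + t; the wrist camera has in their place "hand_eye" (4x4, takes a point from camera to tool coordinates, whose origin is the TCP and whose axes are the flange's). Camera axes: x right, y down, z forward; pixel columns grow to the right and rows downward; lengths in m; the calibration is good to about 2 mm. A picture is of the moment at which its call begins: read the wrist's pose just before it. camera_info takes no time and is no camera call.
A pose or a line that the arm cannot do raises ctrl.Unreachable and nothing moves.
- ticket.close_job(): hands the job in; it is judged then, once.
Trained networks look in the newest picture that a camera, given by its name, has taken for a name from the list of things; names that differ only in an ending like _2 or _b are one class to them, and where a whole thing is asked for, a point or a joint stands for the part that bears it (a point fixed in the world has none). Each returns a list of dicts, best first, with "p" (0 to 1); they miss things now and then, are a little off and sometimes report something else, mostly with a low value. They report only what shows in the picture. A call takes as long as a camera call.
- models.recognise(camera, target): "point" ([column, row] in pixels, amid what is visible of it).
- models.masks_of(camera, target): "mask" (384x512 bool, what is visible of it) and "point" ([column, row] in pixels, amid what is visible of it).
The state is a dict: "time": time; "qpos": joint angles; "qd": joint speeds; "tau": joint torques, N m; "tcp_pos": TCP position; "eef_rot": TCP orientation; "contact_force": force on the tool from outside, world axes, zero at the start; "wrist_torque": the same for the moment, N m; "width": finger opening in m; "gripper_force": force on a finger pad.
Only numpy, scipy, OpenCV 4.12 (cv2) and the standard library are available. Lean on these libraries where they do the work, as an engineer would, in place of code of your own. Each camera call takes 0.05 s, during which the arm holds its last target. There are 200 camera calls.

## Working session

There is one attempt and no reset: what is moved stays moved. The work goes in short steps, each a Python script; the robot and the scene stay as the last script left them, time stands still between calls to the robot, and variables do not carry over. Pictures are saved under pics/ and viewed, at most 10 in all, crops included, and the job is handed in when it is done.

```bash
mkdir -p pics; ls
python3 - <<'E'
from station import ctrl,get_state,vision,models
import cv2,numpy as np
s=get_state();print(s["time"],s["tcp_pos"],s["eef_rot"],s["width"],ctrl.pinch_z)
ims=[]
for n in("scene","top"):
    im,d=vision.grab_frame(n);np.savez(f"{n}0.npz",im=im,d=d);ims.append(im)
    i=vision.camera_info(n);print(n,i["mtx"].tolist(),i["dist_coeffs"],(-np.array(i["R"]).T@np.array(i["t"])).round(3))
    for t in("lower_tote","upper_tote","jar","rack","grip"):
        print(t,[(np.round(r["point"]).tolist(),round(r["p"],2)) for r in models.recognise(n,t)][:3])
cv2.imwrite("pics/scene0.png",ims[0]);cv2.imwrite("pics/top0.png",ims[1])
E
```

```text
pics
0.0 [ 0.20923279 -0.58841474  0.23042198] [-8.79479268e-04  9.85433380e-01  1.70059547e-01 -1.72613140e-04] 0.08574273448287405 -0.0187
scene [[406.8382023153739, 0.0, 256.74025519219424], [0.0, 406.8382023153739, 200.59937703448946], [0.0, 0.0, 1.0]] [-0.08060496  0.          0.          0.          0.        ] [1.389 0.679 0.902]
lower_tote [([207.0, 189.0], 0.81), ([308.0, 244.0], 0.29)]
upper_tote [([321.0, 220.0], 0.88)]
jar [([252.0, 234.0], 0.5)]
rack [([308.0, 246.0], 0.93), ([412.0, 258.0], 0.29)]
grip [([323.0, 225.0], 0.67)]
top [[401.52096428077425, 0.0, 249.698567626851], [0.0, 401.52096428077425, 188.87240337889227], [0.0, 0.0, 1.0]] [-0.14286771  0.          0.          0.          0.        ] [0.261 0.005 1.631]
lower_tote [([315.0, 197.0], 0.88)]
upper_tote [([187.0, 206.0], 0.66)]
jar [([189.0, 208.0], 0.23)]
rack [([208.0, 180.0], 0.59)]
grip [([189.0, 207.0], 0.95)]
```

View pics/scene0.png

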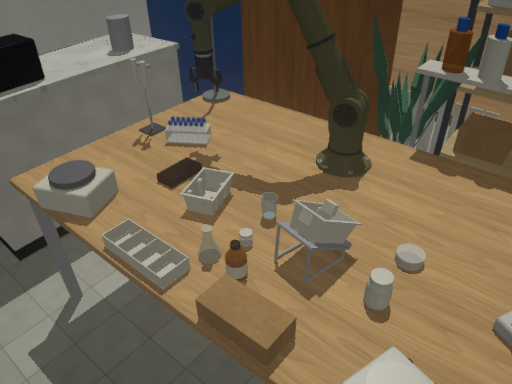

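View pics/top0.png

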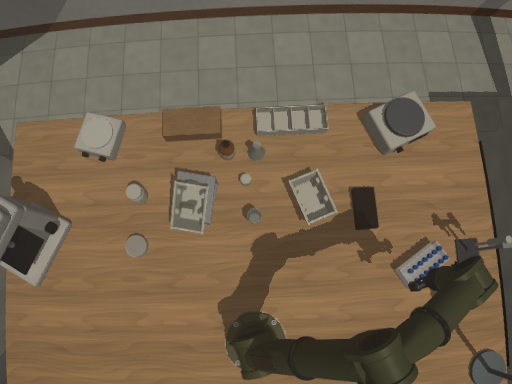

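```bash
cat > h.py <<'E'
from station import ctrl,get_state,vision,models,ticket
import cv2,numpy as np
from scipy.spatial.transform import Rotation as Ro
def rot(q): return Ro.from_quat(np.roll(q,-1)).as_matrix()
def cam(n):
    i=vision.camera_info(n);K=np.array(i["mtx"]);D=np.array(i["dist_coeffs"])
    if n!="wrist":
        R=np.array(i["R"]);return K,D,R.T,-R.T@np.array(i["t"])
    s=get_state();H=np.array(i["hand_eye"]);R=rot(s["eef_rot"])
    return K,D,R@H[:3,:3],R@H[:3,3]+s["tcp_pos"]
def cloud(n,save=None):
    c=cam(n);im,d=vision.grab_frame(n)
    P=back(c,d)
    if save: cv2.imwrite(f"pics/{save}.png",im);np.savez(save+".npz",P=P,im=im,C=c[3],R=c[2],d=d)
    return im,P
def back(c,d):
    K,D,R,t=c;h,w=d.shape
    u,v=np.meshgrid(np.arange(w),np.arange(h))
    n=cv2.undistortPoints(np.stack([u,v],-1).reshape(-1,1,2).astype(float),K,D).reshape(h,w,2)
    P=np.concatenate([n*d[...,None],d[...,None]],-1)@R.T+t
    P[d==0]=np.nan;return P
def q(yaw,R0=None):
    "tool down, tool y axis (closing line) at world angle yaw"
    y=np.array([np.cos(yaw),np.sin(yaw),0]);z=np.array([0,0,-1.]);x=np.cross(y,z)
    return np.roll(Ro.from_matrix(np.stack([x,y,z],1)).as_quat(),1)
E
python3 - <<'E'
from h import *
for n in("scene","top"):
    Z=np.load(n+"0.npz");P=back(cam(n),Z["d"]);np.save(n+"P.npy",P)
    for t in("lower_tote","upper_tote","jar","rack","beaker","flask","reagent","powder_jar","petri","slide_box"):
        for r in models.masks_of(n,t)[:2]:
            p=P[r["mask"]];p=p[~np.isnan(p[:,0])]
            if len(p)<5: continue
            m=np.median(p,0);b=p[p[:,2]>.01]
            print(n,t,round(r["p"],2),np.round(r["point"]),len(p),"med",m.round(3),"lo",np.percentile(p,3,0).round(3),"hi",np.percentile(p,97,0).round(3))
E
```

```text
scene lower_tote 0.73 [206. 188.] 1690 med [ 0.553 -0.268  0.051] lo [ 0.463 -0.331  0.003] hi [ 0.65  -0.179  0.082]
scene upper_tote 0.79 [322. 222.] 2196 med [0.576 0.237 0.148] lo [0.449 0.157 0.071] hi [0.627 0.29  0.199]
scene rack 0.89 [308. 245.] 1046 med [0.633 0.259 0.081] lo [0.5   0.129 0.002] hi [0.677 0.299 0.14 ]
scene rack 0.6 [250. 236.] 207 med [0.658 0.016 0.039] lo [ 0.634 -0.007  0.008] hi [0.671 0.029 0.049]
scene beaker 0.65 [271. 203.] 373 med [ 0.502 -0.012  0.059] lo [ 0.463 -0.046  0.008] hi [0.519 0.008 0.085]
scene flask 0.96 [209. 248.] 622 med [ 0.779 -0.032  0.042] lo [ 0.712 -0.116 -0.   ] hi [ 0.802 -0.01   0.116]
scene flask 0.52 [309. 246.] 1100 med [0.631 0.256 0.075] lo [ 0.498  0.126 -0.001] hi [0.677 0.299 0.14 ]
scene reagent 0.65 [237. 263.] 652 med [0.79  0.095 0.076] lo [0.763 0.067 0.013] hi [0.807 0.111 0.13 ]
scene powder_jar 0.88 [378. 287.] 1029 med [0.63  0.459 0.074] lo [0.58  0.425 0.004] hi [0.642 0.487 0.103]
scene powder_jar 0.43 [248. 239.] 201 med [0.658 0.015 0.039] lo [ 0.633 -0.007  0.005] hi [0.671 0.029 0.049]
scene petri 
[... 678 characters left out ...]
d [0.626 0.164 0.124] lo [0.481 0.129 0.002] hi [0.691 0.265 0.144]
top beaker 0.69 [255. 219.] 182 med [ 0.499 -0.021  0.022] lo [ 0.465 -0.046 -0.001] hi [0.517 0.006 0.089]
top flask 0.5 [190. 206.] 1652 med [0.529 0.227 0.112] lo [0.443 0.16  0.054] hi [0.61  0.288 0.2  ]
top reagent 0.84 [229. 149.] 250 med [0.76  0.077 0.088] lo [0.743 0.05  0.016] hi [0.787 0.107 0.133]
top powder_jar 0.89 [137. 192.] 338 med [0.598 0.44  0.096] lo [0.572 0.418 0.009] hi [0.631 0.476 0.105]
top petri 0.59 [136. 244.] 399 med [0.394 0.456 0.032] lo [0.358 0.419 0.006] hi [0.431 0.5   0.038]
top slide_box 0.64 [362. 210.] 951 med [ 0.503 -0.47   0.035] lo [ 0.423 -0.516  0.011] hi [ 0.584 -0.43   0.042]
```

Run:
```python
from h import *
i=vision.camera_info("wrist");print(np.round(i["hand_eye"],3).tolist(),np.round(i["mtx"],0).tolist(),i["dist_coeffs"])
H=np.array(i["hand_eye"])
k=0
for name,tgt in(("w_low",(.56,-.26)),("w_jar",(.66,.01))):
    Q=q(np.pi/2);off=(rot(Q)@H[:3,3])[:2]
    ax=(rot(Q)@H[:3,2]);
    zc=.45
    p=[tgt[0]-off[0]-ax[0]/-ax[2]*(zc-.05),tgt[1]-off[1],zc-(rot(Q)@H[:3,3])[2]]
    print(name,np.round(p,3),ax.round(2))
    try: ctrl.movep(p,Q)
    except Exception as e: print(repr(e)); ctrl.movep([tgt[0]-.05,tgt[1],.33],Q)
    ctrl.pause(.2)
    im,P=cloud("wrist",name)
    print(get_state()["time"],get_state()["qpos"].round(2))
    for t in("lower_tote","jar","beaker","flask"):
        for r in models.masks_of("wrist",t)[:1]:
            p=P[r["mask"]];p=p[~np.isnan(p[:,0])];print(t,round(r["p"],2),np.round(r["point"]),len(p),np.median(p,0).round(3),np.percentile(p,3,0).round(3),np.percentile(p,97,0).round(3))
            np.save(f"{name}_{t}.npy",r["mask"])
ims=[cv2.imread(f"pics/{n}.png") for n in("w_low","w_jar")]
cv2.imwrite("pics/w01.png",cv2.resize(np.hstack(ims),(800,300)))
```

```text
[[0.001, -0.957, -0.291, 0.073], [1.0, 0.001, -0.0, 0.001], [0.001, -0.291, 0.957, -0.142], [0.0, 0.0, 0.0, 1.0]] [[278.0, 0.0, 256.0], [0.0, 278.0, 192.0], [0.0, 0.0, 1.0]] [-0.03008956  0.          0.          0.          0.        ]
w_low [ 0.512 -0.261  0.308] [ 0.29 -0.   -0.96]
3.5083 [ 1.03  0.51 -1.01  1.5   0.43  1.37  1.57]
lower_tote 0.75 [258. 188.] 12288 [ 0.558 -0.255  0.038] [ 0.462 -0.331  0.002] [ 0.646 -0.184  0.08 ]
jar 0.59 [414. 234.] 897 [ 0.641 -0.001  0.044] [ 0.626 -0.015  0.002] [0.665 0.023 0.047]
beaker 0.63 [430. 146.] 2320 [ 0.489 -0.01   0.059] [ 0.464 -0.05   0.008] [0.514 0.005 0.085]
flask 0.18 [119. 150.] 7372 [ 0.498 -0.47   0.034] [ 0.424 -0.518  0.005] [ 0.584 -0.431  0.036]
w_jar [0.612 0.009 0.308] [ 0.29 -0.   -0.96]
5.0667 [ 0.49  0.56 -0.97  1.4   0.46  1.42  1.09]
lower_tote 0.9 [ 63. 118.] 15135 [ 0.548 -0.279  0.045] [ 0.462 -0.327  0.002] [ 0.643 -0.182  0.08 ]
jar 0.79 [255. 182.] 719 [0.644 0.007 0.045] [ 0.626 -0.013  0.017] [0.664 0.025 0.047]
beaker 0.9 [236.  66.] 2086 [ 0.481 -0.026  0.037] [ 0.463 -0.049  0.   ] [0.514 0.005 0.085]
flask 0.91 [227. 250.] 1936 [ 0.754 -0.042  0.054] [ 0.733 -0.073  0.005] [ 0.78  -0.014  0.115]
```

View pics/w01.png

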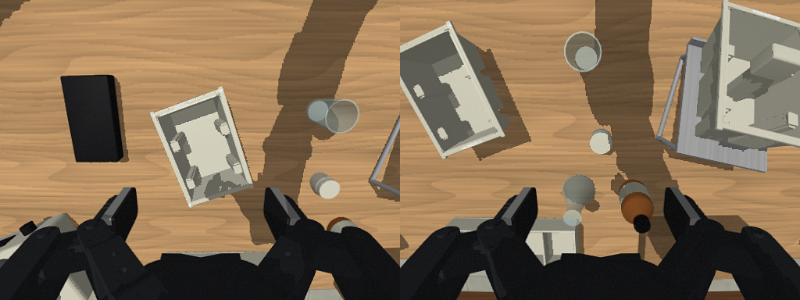

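```bash
cat > fit.py <<'E'
from h import *
def rim(P,zr=(.076,.086),c=(.555,-.256),r=.14,f=None):
    m=(P[...,2]>zr[0])&(P[...,2]<zr[1])&(np.hypot(P[...,0]-c[0],P[...,1]-c[1])<r)
    p=P[m]; rc=cv2.minAreaRect((p[:,:2]*1000).astype(np.float32))
    bx=cv2.boxPoints(rc)/1000; e=bx[1]-bx[0];g=bx[2]-bx[1]
    L=e if np.hypot(*e)>np.hypot(*g) else g
    a=np.arctan2(L[1],L[0]); a=(a+np.pi/2)%np.pi-np.pi/2
    return np.array(rc[0])/1000,a,np.array(rc[1]),p
E
python3 - <<'E'
from fit import *
for n in("w_low","w_jar"):
    P=np.load(n+".npz")["P"]
    for M in (np.load(f"{n}_lower_tote.npy"),):
        Pm=P.copy();Pm[~M]=np.nan
        c,a,s,p=rim(Pm);print(n,c.round(4),np.degrees(a).round(2),s.round(1),len(p),np.median(p[:,2]).round(4))
        R=np.array([[np.cos(a),np.sin(a)],[-np.sin(a),np.cos(a)]])
        l=(Pm[...,:2]-c)@R.T; k=(abs(l[...,0])<.08)&(abs(l[...,1])<.052)&(Pm[...,2]>.062)&(Pm[...,2]<.075)
        h=l[k];print("ledges",[(int(b.sum()),np.median(h[b],0).round(3)) for b in((h[:,0]>0)&(h[:,1]>0),(h[:,0]>0)&(h[:,1]<0),(h[:,0]<0)&(h[:,1]>0),(h[:,0]<0)&(h[:,1]<0))], np.median(Pm[k][:,2]).round(4))
        f=(abs(l[...,0])<.06)&(abs(l[...,1])<.025);print("floor",np.nanmedian(Pm[f][:,2]).round(4))
    J=np.load(n+"_jar.npy");p=P[J];p=p[p[:,2]>.04];cc,r=cv2.minEnclosingCircle((p[:,:2]*1000).astype(np.float32));print("jar",cc,r,np.median(p[:,2]))
    b=P[(P[...,2]<.01)];print("bench z",np.nanmedian(b[:,2]))
    if n=="w_jar":
        for t,z in(("flask",.005),("beaker",.08)):
            p=P[np.load(f"{n}_{t}.npy")];p=p[p[:,2]>z];print(t,(p.min(0)+p.max(0))/2)
E
```

```text
w_low [ 0.5536 -0.2559] 19.41 [195.3 130.7] 3074 0.0793
ledges [(119, array([0.053, 0.046])), (122, array([ 0.053, -0.046])), (132, array([-0.026,  0.046])), (139, array([-0.025, -0.045]))] 0.069
floor 0.0035
jar (647.4069213867188, 5.519016742706299) 22.408527374267578 0.04532424616149039
bench z -0.0007000249172986195
w_jar [ 0.554  -0.2555] 19.41 [194.9 131.7] 3244 0.079
ledges [(101, array([0.054, 0.045])), (158, array([ 0.055, -0.044])), (121, array([-0.025,  0.045])), (192, array([-0.024, -0.044]))] 0.0686
floor 0.0033
jar (647.210693359375, 6.665257930755615) 21.76678466796875 0.04518315234458542
bench z -0.000724496635502031
flask [ 0.78797112 -0.04396495  0.06077471]
beaker [ 0.48893944 -0.02123795  0.08355001]
```

Run:
```python
from h import *
j=np.array([.6473,.006]);T=np.array([.5538,-.2557]);a=np.radians(19.41)
zg=.0125
ctrl.movep([*j,.11],q(np.pi/2)); ctrl.movel([*j,zg],max_speed=.12)
ctrl.close_gripper(30);s=get_state();print(s["time"],s["width"],s["gripper_force"],s["tcp_pos"])
ctrl.movel([*j,.2],max_speed=.25)
c=[(max(abs(k-s["qpos"])),y) for y in(a,a+np.pi) if (k:=ctrl.ik([*T,.2],q(y))) is not None];print(c)
Q=q(min(c)[1])
ctrl.movep([*T,.2],Q);s=get_state();print("held",s["width"],s["tcp_pos"],s["contact_force"])
ctrl.movel([*T,zg+.0055],max_speed=.12)
s=get_state();print(s["time"],s["contact_force"],s["tcp_pos"])
ctrl.ungrasp();ctrl.movel([*T,.2],max_speed=.2)
H=np.array(vision.camera_info("wrist")["hand_eye"])
im,P=cloud("wrist","w_in")
for r in models.masks_of("wrist","jar")[:2]:
    p=P[r["mask"]];p=p[p[:,2]>.03];print("jar",r["p"],np.median(p,0),p.max(0),p.min(0))
print(get_state()["time"])
# view of the drainer
Q=q(np.pi/2)
for p in([.46,.23,.40],[.48,.23,.36],[.5,.23,.36],[.5,.23,.33]):
    if ctrl.ik(p,Q) is not None: ctrl.movep(p,Q);break
ctrl.pause(.2);print(p,get_state()["time"])
im,P=cloud("wrist","w_up")
for t in("upper_tote","grip","rack"):
    for r in models.masks_of("wrist",t)[:1]: np.save(f"w_up_{t}.npy",r["mask"]);print(t,r["p"],r["point"])
cv2.imwrite("pics/w23.png",cv2.resize(np.hstack([cv2.imread("pics/w_in.png"),im]),(800,300)))
```

```text
7.525 0.04255415421128198 30.451021153712645 [0.64762959 0.00607891 0.01330235]
[(np.float64(0.49728716278248397), np.float64(0.3387684078120994)), (np.float64(2.6118957903205278), np.float64(3.4803610614018927))]
held 0.04257060281143645 [ 0.55445693 -0.25377775  0.19959265] [-0.33215998 -0.32549766 -0.88246008]
11.1667 [-0.35012336  0.23517429 -0.87365642] [ 0.55425793 -0.25584783  0.01869955]
jar 0.58 [ 0.5533579  -0.25518973  0.0492446 ] [ 0.57574301 -0.23510839  0.05180832] [ 0.53220312 -0.27839478  0.03001261]
12.825
[0.46, 0.23, 0.4] 14.95
upper_tote 0.58 [251.0, 206.2]
grip 0.59 [252.5, 204.0]
rack 0.92 [237.7, 270.8]
```

View pics/w23.png

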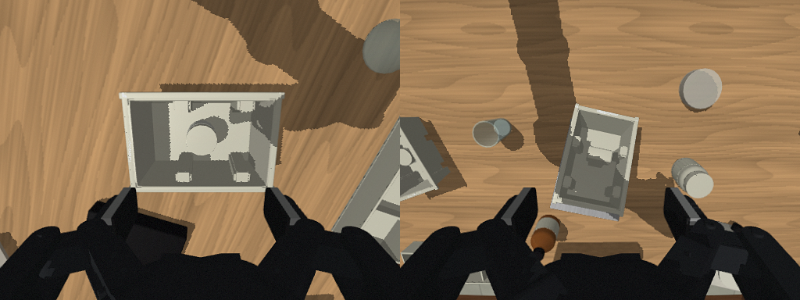

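```bash
cat > up.py <<'E'
from h import *
from scipy.optimize import least_squares
def fitup(P,mask):
    p=P[mask];p=p[~np.isnan(p[:,0])];rng=np.random.default_rng(0)
    best=(0,)
    for _ in range(1500):
        t=p[rng.choice(len(p),3,False)];n=np.cross(t[1]-t[0],t[2]-t[0]);L=np.linalg.norm(n)
        if L<2e-4: continue
        n=n/L*np.sign(n[2])
        if abs(np.degrees(np.arccos(n[2]))-30)>6: continue
        k=(abs((p-t[0])@n)<.0015)
        if k.sum()>best[0]: best=(k.sum(),k)
    k=best[1];c=p[k].mean(0);n=np.linalg.svd(p[k]-c)[2][2];n*=np.sign(n[2])
    h=(p-c)@n
    print("plane pts",k.sum(),"normal",n.round(4),"tilt",np.degrees(np.arccos(n[2])).round(2))
    hist,e=np.histogram(h,np.arange(-.1,.15,.004));print([(round(a,3),int(b)) for a,b in zip(e,hist) if b>20])
    return p,c,n,h
E
python3 - <<'E'
from up import *
Z=np.load("w_up.npz");P=Z["P"];m=np.load("w_up_upper_tote.npy")|np.load("w_up_grip.npy");print(m.sum())
p,c,n,h=fitup(P,m)
x0=-n.copy();x0=np.array([-n[0],-n[1],0]);x0/=np.hypot(*x0[:2]);
u=np.cross([0,0,1],n);u/=np.linalg.norm(u)   # horizontal
v=np.cross(u,n); # up/down slope
v*=np.sign(v[2]); print("slope dir",np.degrees(np.arctan2(v[1],v[0])))
B=np.stack([v,np.cross(n,v),n],1)
l=(p-c)@B;np.save("l.npy",l);np.savez("B.npz",B=B,c=c)
for lo,hi in((.060,.072),(.072,.082),(.1,.115)):
    k=(l[:,2]>lo)&(l[:,2]<hi)
    if k.sum()>30:
        rc=cv2.minAreaRect((l[k][:,:2]*1000).astype(np.float32));print(lo,hi,k.sum(),rc,np.median(l[k],0))
E
```

```text
11358
plane pts 3116 normal [-0.4876  0.1051  0.8667] tilt 29.92
[(np.float64(-0.008), 50), (np.float64(-0.004), 2011), (np.float64(0.0), 1635), (np.float64(0.004), 151), (np.float64(0.008), 170), (np.float64(0.012), 169), (np.float64(0.016), 175), (np.float64(0.02), 177), (np.float64(0.024), 197), (np.float64(0.028), 194), (np.float64(0.032), 206), (np.float64(0.036), 207), (np.float64(0.04), 214), (np.float64(0.044), 231), (np.float64(0.048), 237), (np.float64(0.052), 238), (np.float64(0.056), 250), (np.float64(0.06), 340), (np.float64(0.064), 669), (np.float64(0.068), 281), (np.float64(0.072), 1729), (np.float64(0.076), 1122), (np.float64(0.104), 125), (np.float64(0.108), 380)]
slope dir -12.166652127948932
0.06 0.072 1290 ((-6.0013580322265625, 2.569324493408203), (111.28253936767578, 173.5744171142578), 89.45651245117188) [-0.02134352  0.01823137  0.06578088]
0.072 0.082 2861 ((-6.130531311035156, 2.411357879638672), (130.75103759765625, 195.45675659179688), 89.49620056152344) [ 0.00683223 -0.00036913  0.07576335]
0.1 0.115 522 ((-6.680109024047852, 2.388368606567383), (43.86431121826172, 22.411827087402344), 89.24281311035156) [-0.00554531  0.00210418  0.10860907]
```

```bash
cat > plan.py <<'E'
from h import *
Z=np.load("B.npz");B,c=Z["B"],Z["c"]
ty=np.radians(-.6)
X=B@[np.cos(ty),np.sin(ty),0];N=B[:,2]
G=c+B@np.array([-.0064,.0024,.094])
def tool(y,z): return np.roll(Ro.from_matrix(np.stack([np.cross(y,z),y,z],1)).as_quat(),1)
pz=ctrl.pinch_z
def tcp(d): return G+N*(d+pz)   # pz<0: TCP nearer the tote than grasp point
LT=np.array([.5538,-.2557]);la=np.radians(19.41)
E
python3 - <<'E'
from plan import *
print("G",G.round(4),"X",X.round(3),"yaw",np.degrees(np.arctan2(X[1],X[0])),"underside",(G-.098*N).round(4))
q0=get_state()["qpos"];print(q0.round(2))
for s in(1,-1):
    Q=tool(s*X,-N);g=ctrl.ik(tcp(0),Q);a=ctrl.ik(tcp(.09),Q)
    yp=la+np.pi+(0 if s>0 else np.pi)
    pl=ctrl.ik([*LT,.16],q(yp));hi=ctrl.ik([*LT,.30],q(yp)); lv=ctrl.ik([.5,.22,.3],q(np.arctan2(s*X[1],s*X[0])))
    print(s,tcp(0).round(3),*[None if k is None else k.round(2) for k in(g,a,lv,hi,pl)],sep="\n")
E
```

```text
G [0.5098 0.2261 0.1695] X [ 0.845 -0.193  0.499] yaw -12.858892601239603 underside [0.5576 0.2158 0.0846]
[ 0.28  0.41 -1.24  1.45  0.39  1.55  0.63]
1
[0.519 0.224 0.153]
[-0.51  0.39 -0.27  2.16  1.13  0.58 -1.93]
[-0.23  0.27 -0.71  2.11  0.95  0.83 -1.8 ]
[ 0.02  0.39 -0.71  1.59  0.26  1.26 -0.96]
[-0.2   0.66  1.15  1.43 -0.6   1.43 -1.85]
[-0.2   0.81  1.15  1.65 -0.79  1.21 -1.67]
-1
[0.519 0.224 0.153]
[ 0.07  0.62 -1.2   2.15  1.34  1.1   1.01]
[ 0.15  0.49 -1.37  2.1   1.14  1.17  1.13]
[ 0.27  0.54 -1.22  1.58  0.52  1.38  1.91]
[ 0.93  0.56 -0.96  1.42  0.46  1.4   0.31]
[ 0.89  0.66 -0.86  1.64  0.55  1.1   0.22]
```

Run:
```python
from plan import *
Q=tool(-X,-N)
def st(m):
    s=get_state();print(m,round(s["time"],1),s["width"].__round__(4),s["tcp_pos"].round(4),s["contact_force"].round(1),s["wrist_torque"].round(2),s["qpos"].round(2))
ctrl.movep(tcp(.09),Q);st("app")
ctrl.movel(tcp(0),max_speed=.08);st("at")
ctrl.close_gripper(60);st("closed")
p=get_state()["tcp_pos"]
ctrl.movel(p+[0,0,.08],max_speed=.1);st("lift")
y0=np.arctan2(-X[1],-X[0])
ctrl.movep([.50,.21,.31],q(y0));st("level")
y1=la
for f in(1/3,2/3,1):
    w=np.array([.5,.21,.31])*(1-f)+np.array([*LT,.26])*f
    y=y0+f*((y1-y0+np.pi)%(2*np.pi)-np.pi)
    ctrl.movep(w,q(y));st("mv")
ctrl.movel([*LT,.079+.07+.045],max_speed=.1);ctrl.pause(.3);st("hover")
for n in("scene","top"):
    im,P=cloud(n,"hov_"+n)
    for t in("upper_tote","lower_tote"):
        for r in models.masks_of(n,t)[:1]: np.save(f"hov_{n}_{t}.npy",r["mask"]);print(n,t,r["p"],r["point"])
i=cv2.imread("pics/hov_scene.png")[100:290,110:310];cv2.imwrite("pics/hov.png",cv2.resize(i,None,fx=3,fy=3,interpolation=3))
```

```text
app 15.9 0.0855 [0.4757 0.2337 0.2321] [ 0.3 -0.2 -0.2] [0.11 0.5  0.03] [ 0.15  0.49 -1.37  2.1   1.14  1.18  1.13]
at 17.2 0.0856 [0.5189 0.2244 0.1538] [-0.5  0.3  0.6] [ 0.09  0.47 -0.03] [ 0.09  0.65 -1.24  2.15  1.35  1.14  1.  ]
closed 17.8 0.021 [0.5189 0.2242 0.1536] [-1.4 -1.   3.2] [-0.11  0.43 -0.03] [ 0.09  0.65 -1.24  2.15  1.35  1.14  1.  ]
lift 18.7 0.0216 [0.5187 0.2237 0.2329] [-0.2 -0.2 -3.6] [0.2  0.95 0.01] [ 0.19  0.53 -1.33  2.04  1.17  1.16  1.22]
level 19.4 0.0214 [0.4996 0.2094 0.3087] [-0.2  0.7 -3.5] [0.01 0.08 0.03] [ 0.31  0.54 -1.27  1.58  0.53  1.41  1.92]
mv 20.1 0.021 [0.5167 0.0549 0.2925] [-0.6  0.4 -3.6] [0.09 0.03 0.01] [ 0.56  0.44 -1.09  1.66  0.41  1.29  1.46]
mv 20.8 0.0211 [ 0.5358 -0.0989  0.2764] [ 0.5  0.9 -3.6] [0.1  0.02 0.03] [ 0.69  0.43 -0.83  1.63  0.33  1.23  0.99]
mv 21.5 0.0212 [ 0.5545 -0.2537  0.2598] [ 0.6  1.1 -3.9] [ 0.05 -0.01  0.04] [ 0.74  0.5  -0.57  1.49  0.28  1.23  0.47]
hover 22.6 0.0215 [ 0.554  -0.2558  0.1944] [ 0.4 -0.3 -3.3] [-0.05  0.    0.  ] [ 0.73  0.55 -0.55  1.59  0.31  1.09  0.44]
scene upper_tote 0.94 [204.9, 167.4]
scene lower_tote 0.65 [210.2, 192.9]
top upper_tote 0.89 [306.7, 192.7]
top lower_tote 0.71 [299.2, 200.2]
```

View pics/hov.png

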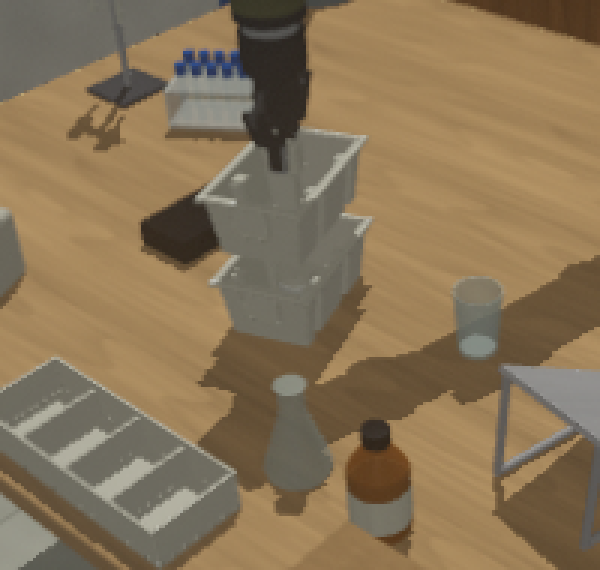

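Run:
```python
from plan import *
R=np.array([[np.cos(la),np.sin(la)],[-np.sin(la),np.cos(la)]])
for n in("scene","top"):
    P=np.load(f"hov_{n}.npz")["P"]
    for t,zr in(("upper_tote",(.186,.204)),("lower_tote",(.074,.086))):
        m=np.load(f"hov_{n}_{t}.npy");p=P[m];p=p[(p[:,2]>zr[0])&(p[:,2]<zr[1])]
        l=(p[:,:2]-LT)@R.T;k=(abs(l[:,0])<.11)&(abs(l[:,1])<.075)&((abs(l[:,0])>.08)|(abs(l[:,1])>.05));l=l[k];p=p[k]
        A=np.c_[l,np.ones(len(l))];co=np.linalg.lstsq(A,p[:,2],rcond=None)[0]
        rc=cv2.minAreaRect((l*1000).astype(np.float32))
        print(n,t,len(p),"slopes deg",np.degrees(co[:2]).round(2),"z",co[2].round(4),"rect",np.round(rc[0],1),np.round(rc[1],1),round(rc[2],1),"range",(l.min(0)*1000).round(1),(l.max(0)*1000).round(1))
```

```text
scene upper_tote 361 slopes deg [0.38 1.13] z 0.1932 rect [ 1.4 -0.1] [131.6 193.5] 89.4 range [-94.8 -65.9] [98.7 65.9]
scene lower_tote 245 slopes deg [0.16 0.27] z 0.0795 rect [1.6 2.5] [130.7 197.6] 88.6 range [-96.7 -64.4] [100.7  68. ]
top upper_tote 238 slopes deg [-0.16  0.88] z 0.1942 rect [ 3.  33.1] [ 90.3 198.8] 78.3 range [-95.1 -31.2] [95.5 65.7]
top lower_tote 130 slopes deg [0.12 0.79] z 0.0793 rect [-4.2 52.7] [197.7  58.5] 13.3 range [-94.1   1.5] [96.3 66.1]
```

Run:
```python
from plan import *
b=get_state()["contact_force"].copy()
z=.149+.010
ctrl.movel([*LT,z],max_speed=.05);ctrl.pause(.2)
log=[]
while z>.145:
    s=get_state();d=s["contact_force"]-b;log.append((round(z,4),round(s["tcp_pos"][2],4),*d.round(1)))
    if d[2]>2.5 or np.hypot(*d[:2])>8: break
    z-=.001;ctrl.movel([*LT,z],max_speed=.02);ctrl.pause(.1)
print(*log,sep="\n");print(get_state()["time"])
P=[cloud("scene","set")]
i=cv2.imread("pics/set.png")[100:290,110:310];cv2.imwrite("pics/set_c.png",cv2.resize(i,None,fx=3,fy=3,interpolation=3))
```

```text
(0.159, np.float64(0.1594), np.float64(-1.7), np.float64(-0.0), np.float64(-0.0))
(0.158, np.float64(0.158), np.float64(0.1), np.float64(0.2), np.float64(-0.3))
(0.157, np.float64(0.157), np.float64(-0.9), np.float64(0.5), np.float64(0.3))
(0.156, np.float64(0.156), np.float64(-0.2), np.float64(0.7), np.float64(0.9))
(0.155, np.float64(0.155), np.float64(-0.6), np.float64(0.4), np.float64(-1.4))
(0.154, np.float64(0.154), np.float64(-0.9), np.float64(0.4), np.float64(0.7))
(0.153, np.float64(0.153), np.float64(-0.7), np.float64(0.4), np.float64(-0.1))
(0.152, np.float64(0.152), np.float64(0.3), np.float64(-0.2), np.float64(0.5))
(0.151, np.float64(0.151), np.float64(-0.1), np.float64(0.7), np.float64(-0.1))
(0.15, np.float64(0.15), np.float64(-1.2), np.float64(0.4), np.float64(-0.2))
(0.149, np.float64(0.1494), np.float64(-2.2), np.float64(0.0), np.float64(6.2))
27.4167
```

View pics/set_c.png

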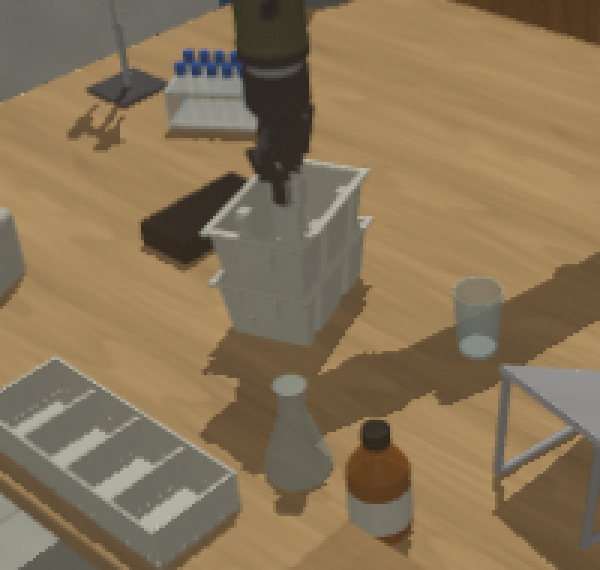

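Run:
```python
from plan import *
ctrl.ungrasp();ctrl.pause(.2)
p=get_state()["tcp_pos"];ctrl.movel([p[0],p[1],p[2]+.15],max_speed=.1)
H=np.array(vision.camera_info("wrist")["hand_eye"])
Q=q(np.pi/2);ctrl.movep([.49,-.256,.38],Q);ctrl.pause(.5)
im,P=cloud("wrist","fin");print(get_state()["time"])
R=np.array([[np.cos(la),np.sin(la)],[-np.sin(la),np.cos(la)]])
l=(P[...,:2]-LT)@R.T;box=(abs(l[...,0])<.115)&(abs(l[...,1])<.08)
for zr in((.140,.158),(.072,.086)):
    k=box&(P[...,2]>zr[0])&(P[...,2]<zr[1])&((abs(l[...,0])>.088)|(abs(l[...,1])>.058))
    g=l[k];co=np.linalg.lstsq(np.c_[g,np.ones(len(g))],P[k][:,2],rcond=None)[0]
    rc=cv2.minAreaRect((g*1000).astype(np.float32));print(zr,len(g),np.degrees(co[:2]).round(2),co[2].round(4),np.round(rc[0],1),np.round(rc[1],1),round(rc[2],1))
k=box&(P[...,2]>.134)&(P[...,2]<.1435)&(abs(l[...,0])<.08)&(abs(l[...,1])<.052)
g=l[k];print("ledge x",np.histogram(g[:,0],np.arange(-.08,.081,.01))[0])
cv2.imwrite("pics/fin_s.png",im)
```

```text
31.6083
(0.14, 0.158) 2092 [0.1  0.04] 0.1494 [-0.8 -1. ] [196. 131.] 0.1
(0.072, 0.086) 252 [9.   0.04] 0.0936 [-93.8   0. ] [129.7   8.2] 89.9
ledge x [  0  82 125  51   0   0   0   5   0  87 105  38   0   0   0   0]
```

View pics/fin_s.png

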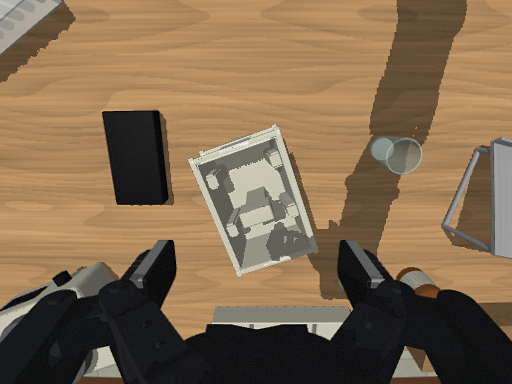

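The upper tote stands level with its rim at 0.149 m, within about 1 mm of centre. Its ledges lie at x = -55 and +25 mm in the bench tote's frame, so it is turned end for end. I'm handing the job in.

```bash
python3 -c "
from station import ticket
print(ticket.close_job())"
```

```text
the job is handed in; nothing more can be done
None
```

The job is handed in at about 32 s: the jar stood upright in the bench tote when last seen, before stacking, and the post tote is turned end for end, level on the four ledges within about 1 mm of centre, and let go; the hand-in returned no verdict.

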